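# Show which flask goes in the heating mantle and start the mantle

## Task

Show a trainee the next run: point straight down with the fingertips at the stopper of the large round flask, two or three centimetres above it, and stay there for two seconds; then point in the same way at the middle of the open bowl of the round heating mantle, two or three centimetres above its rim, for two seconds; then press the mantle's start button all the way down, let it come back up, and finish clear of everything. Touch no glassware and lift or shift nothing, do not press the hotplate's button, and travel high so that you do not point low over the other flasks or the hotplate.

Things in the scene. Friction and masses are not known exactly. Their poses are not given: they have to be found in the camera images.
- large_round: Large round flask of pale clear glass, to be pointed at: a ball 104 mm in diameter with a straight neck 28 mm in diameter and a white plastic stopper, 155 mm high overall, 0.25 kg, loose. It stands upright in a cork ring 124 mm in outer diameter and 22 mm high. Origin at the centre of its underside on the bench, z up.
- large_round_top (a point): Centre of the top face of the large round flask's white stopper (26 mm in diameter), 155 mm above the bench.
- small_round: Small round flask, leave alone: the same shape but the ball is only 64 mm in diameter, 108 mm high overall with its white stopper, loose, in a cork ring 84 mm in outer diameter and 14 mm high. Origin at the centre of its underside.
- small_round_top (a point): Centre of the top of the small round flask's stopper, 108 mm above the bench.
- conical: Conical flask, leave alone: straight-sided cone 84 mm in diameter at the foot, 28 mm neck, white stopper, 153 mm high overall, loose, standing directly on the bench. Origin at the centre of its underside. The three flasks stand in the middle of the bench, in any order.
- conical_top (a point): Centre of the top of the conical flask's stopper, 153 mm above the bench.
- mantle: Heating mantle, fixed: round white drum 184 mm in diameter and 115 mm high with an open cylindrical bowl in its top (about 120 mm across, about 65 mm deep). A low grey control deck (90 mm along x, 130 mm along y, 55 mm high, with a black dial and display) joins the drum on its own -x side, towards the robot, give or take 0.2 rad. It stands to the left or the right of the flasks. Origin at the centre of the drum's underside, z up.
- mantle_mouth (a point): Centre of the mantle's bowl at rim height, 115 mm above the bench (empty air; the bowl is open below).
- mantle_button_top (a point): Centre of the top face of the mantle's start button, a grey round push button 28 mm in diameter that points up from a black housing in the middle of the mantle's control deck, between a flat black dial and a black square display, 140 mm from the drum's centre; it moves with the button.
- mantle_button (a joint): Travel of the mantle's start button, m: 0 released, 0.006 fully down. It is pressed straight down, takes about 5 N to push fully down, and springs back up by itself.
- hotplate: Hotplate, fixed, not used now: square white case 190 x 190 mm with a flat ceramic top 98 mm above the bench, and the same grey control deck and start button on its own -x side. It stands on the other side of the flasks from the mantle. Origin at the centre of the square case's underside.
- hotplate_mid (a point): Centre of the hotplate's flat top, 98 mm above the bench.
- hotplate_button (a joint): Travel of the hotplate's start button, m: 0 released, 0.006 fully down. Not to be pressed.
- dropper: Bystander: small amber dropper bottle 42 mm in diameter, 108 mm high with its rubber bulb, loose, beyond the flasks, beside the tube rack. Origin at the centre of its underside.
- tube_rack: Bystander: white test tube rack 70 x 200 mm (long along its y) with five short capped tubes, 115 mm high overall, loose, beyond the flasks. Origin at the centre of its underside.
Not all that is in view belongs to the job. Leave any black, green or purple look-alike of the large_round alone.

How it is judged (in metres and radians):
On the way, in this order (a step that is already met when the one before it is completed fails the run):
1. the fingertips point at the large round flask: the grasp point stays within 25 mm sideways of the stopper's centre and 15 to 80 mm above its top, without contact, for 1.8 s (horizontal distance between the grasp point and large_round_top below 0.025 m and z of the grasp point in the frame of large_round_top between 0.015 and 0.08 m and contact force between each of the arm, the fingers and large_round below 0.3 N), for 1.8 s.
2. the fingertips point at the mantle's bowl: the grasp point stays within 35 mm sideways of the bowl's centre and 5 to 85 mm above its rim, touching no part of the mantle, for 1.8 s (horizontal distance between the grasp point and mantle_mouth below 0.035 m and z of the grasp point in the frame of mantle_mouth between 0.005 and 0.085 m and contact force between each of the arm, the fingers and mantle below 0.3 N), for 1.8 s.
3. the mantle's start button is pressed at least 4.5 mm down by the fingers (value of joint mantle_button above 0.0045 m and contact force between the fingers and mantle above 1 N), for 0.05 s.
At the end, for the whole second after the job is handed in: both start buttons are up again (under 1.5 mm), and the three flasks, the dropper bottle and the tube rack stand upright (within 0.1 rad), at rest and within 10 mm of where they began (value of joint each of mantle_button, hotplate_button below 0.0015 m and distance of each of large_round, small_round, conical, dropper, tube_rack from where it was at the start of the episode below 0.01 m and angle between each of large_round, small_round, conical, dropper, tube_rack's own z axis and vertical below 0.1 rad and linear speed of each of large_round, small_round, conical, dropper, tube_rack below 0.02 m/s); the robot touches nothing.
It fails at once if a flask is touched (contact force between any of the arm, the fingers and large_round above 0.3 N or contact force between any of the arm, the fingers and small_round above 0.3 N or contact force between any of the arm, the fingers and conical above 0.3 N).
It fails at once if a flask or bystander is shifted, lifted (more than 12 mm) or tipped (more than 0.15 rad) (distance of any of large_round, small_round, conical, dropper, tube_rack from where it was at the start of the episode above 0.012 m or angle between any of large_round, small_round, conical, dropper, tube_rack's own z axis and vertical above 0.15 rad).
It fails at once if the hotplate's button is pressed more than 2 mm (value of joint hotplate_button above 0.002 m).
It fails at once if the grasp point comes low over another flask (within 20 mm sideways and less than 60 mm above its stopper) or over the hotplate (within 50 mm of its middle and less than 80 mm above it) ((horizontal distance between the grasp point and small_round_top below 0.02 m and z of the grasp point in the frame of small_round_top between -0.1 and 0.06 m) or (horizontal distance between the grasp point and conical_top below 0.02 m and z of the grasp point in the frame of conical_top between -0.1 and 0.06 m) or (horizontal distance between the grasp point and hotplate_mid below 0.05 m and z of the grasp point in the frame of hotplate_mid between -0.1 and 0.08 m)).
It also fails if it takes over 56 s, if anything falls off the work surface, if the arm or the gripper's body presses on something with over 40 N, if the wrist force passes 120 N, or if a joint passes its speed limit or range.

## Robot

A 6-joint arm with a two-finger parallel gripper is mounted at the origin on the work surface. World frame = base frame: x ahead of the robot, y to its left, z up, the work surface at z = 0. Lengths are in m, angles in degrees, forces in N, time in s.
With the tool pointing down it reaches from about 0.25 to 0.725 m from the base axis. Payload 9.7 kg.
Tool frame: the origin (TCP) lies at the very end of the fingers, on their centre line; the grasp point (between the pads) lies 19 mm behind it (bot.grip_point_offset is the z of the grasp point in the tool frame, in m); z points along the fingers, x is the direction in which the jaws open and shut, and the axes are right-handed (so a half turn about z gives the same grasp; the last joint's range is limited). The gripper opens to 85 mm and grips with 20 to 120 N. Pads are 22 mm wide; open, the fingers measure 114 mm over their backs; the gripper's body (76 mm by 85 mm) begins 54 mm behind the grasp point. The pads swing forward as they close: fully open they stand 13 mm farther back than shut.
Start: joints at [75.917, 4.979, 10.078, 95.1, 0, 90], TCP at [0.134, 0.533, 0.21] pointing down, gripper open.
Joint ranges: [-179.16, 179.16], [-48.56, 103.87], [-65.8, 70.77], [-126.05, 130.52], [-82.76, 87.17], [-180, 180]. Speed limits (degrees/s): [127.2, 127.2, 147.25, 180, 180, 180].

## Interface

Orientations are given as [roll, pitch, yaw] about the fixed x, y, z axes, in that order (R = Rz(yaw) Ry(pitch) Rx(roll)).
In Python, from workcell import get_obs, viewer, job_done, bot gives the robot as it stands.
- The arm moves only by the shell command python3 -m handwheel 'ROWS' [FORCE]. ROWS is JSON, a list of rows, each a list of 5 numbers: the closure, from 0 (fully open) to 1 (shut), then the shift along the world's x, y, z in m, then the turn about the world's z in degrees. A call has 1 to 5 rows; each row is the pose to reach, as a shift and turn from the pose measured when the call began; what a row does not reach only later rows make up. A row lasts 1/10 s, in which the tool goes at most 50 mm and 8.59 degrees, less where a joint would pass 70% of its speed; a pose out of reach is approached as far as the arm can. A call with a gripper value outside its range is refused whole. The fingers move at their own pace and stop on an object; FORCE is the grip in N (left out, the last holds). Time passes only in rows, so rows that repeat a pose let the fingers close. It gives the time, the measured TCP pose, the force and the opening at its end, in the units of the state.
- get_obs(): the state, without advancing time (a new reading comes with each control period).
- viewer.camera(name): name is "scene" or "top" or "wrist"; returns a dict with "color" (400x640x3 uint8, blue, green, red), "K" (3x3 intrinsics, pixels), "origin" and "orientation" of the camera in the world. Camera axes: x right, y down, z forward; pixel columns grow to the right and rows downward; lengths in m; the calibration is good to about 2 mm. A picture is of the moment at which its call begins. There is no depth.
- job_done(): hands the job in, once; it reports no verdict.
The state is a dict: "time": time; "q": joint angles; "qd": joint speeds; "joint_efforts": joint torques, N m; "ee_pos": TCP position; "tcp_rot": TCP orientation; "wrist_force": force on the tool from outside, world axes, zero at the start; "torque": the same for the moment, N m; "opening": finger opening in m.
Only numpy, scipy, OpenCV 4.12 (cv2) and the standard library are available. Lean on these libraries where they do the work, as an engineer would, in place of code of your own. Each camera call takes 0.05 s, during which the arm holds its last target.

## Working session

There is one attempt and no reset: what is moved stays moved. The work goes in short steps, Python scripts to look and compute and a shell command to move; the robot and the scene stay as the last step left them, time stands still between calls to the robot, and variables do not carry over. Pictures are saved under pics/ and viewed, and the job is handed in when it is done.

```bash
mkdir -p pics; ls; python3 - <<'E'
from workcell import get_obs, viewer, bot
import cv2,numpy as np
print(get_obs(), bot.grip_point_offset)
for n in ("scene","top"):
    c=viewer.camera(n); cv2.imwrite(f"pics/{n}0.png",c["color"]); print(n,c["K"],c["origin"],c["orientation"])
E
```

```text
pics
{'time': 0.0, 'q': array([7.59155123e+01, 5.00951863e+00, 1.00341073e+01, 9.50994965e+01,
       1.39533236e-03, 9.00007044e+01]), 'qd': array([-0.05659703, -0.00702383, -0.17189955,  0.09782005,  0.03536839,
       -0.02172757]), 'joint_efforts': array([-5.74844016e-04, -5.20390248e+01,  4.64801788e+01,  1.65508571e-02,
       -1.26087725e-04, -2.62876756e-05]), 'ee_pos': array([0.13377298, 0.53321416, 0.20889516]), 'tcp_rot': array([-1.79998606e+02,  7.49079127e-02,  7.59148079e+01]), 'wrist_force': array([ 0.38192948, -0.11227091,  0.3300367 ]), 'torque': array([-0.03903722, -0.03303391,  0.00234478]), 'opening': 0.08520312274092846} -0.0187
scene [[448.37712014   0.         316.32758839]
 [  0.         448.37712014 202.6399808 ]
 [  0.           0.           1.        ]] [ 0.99060487 -0.62442336  1.09341548] [-1.42793623e+02 -4.29448911e-02  3.06763336e+01]
top [[485.91531755   0.         326.42608504]
 [  0.         485.91531755 199.18772661]
 [  0.           0.           1.        ]] [0.54908946 0.03310285 1.22774661] [-178.13306934   -0.32878446  -91.5524429 ]
```

View pics/scene0.png

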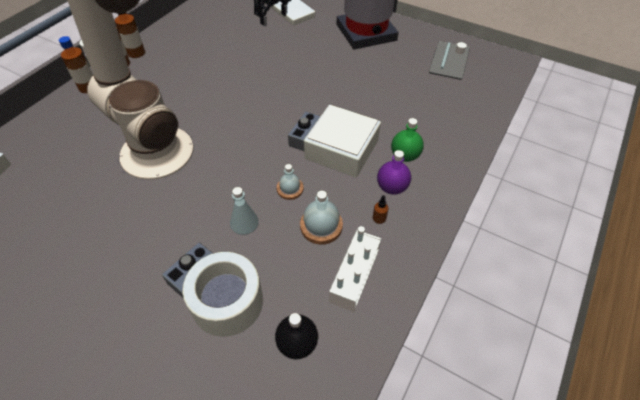

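View pics/top0.png

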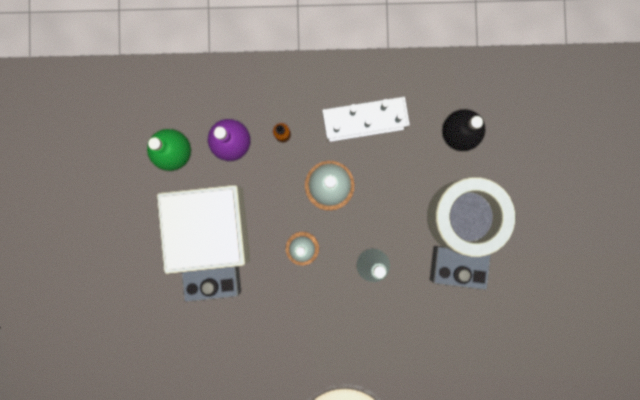

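The top view shows these possible large round flasks:
- Clear ball in a cork ring, (330,185)
- Small clear ball, (302,248)
- Conical flask, (378,268)
- Green, (168,148)
- Purple, (228,138)
- Black, (463,130)

By the description I choose the clear one at (330,185), which is (321,217) in the scene view. The mantle is at (475,217) with its button at (463,275). The hotplate is on the left. I'll check with close crops.

```bash
python3 - <<'E'
import cv2,numpy as np
t=cv2.imread("pics/top0.png"); s=cv2.imread("pics/scene0.png")
def crop(im,x,y,w,h,k): return cv2.resize(im[y:y+h,x:x+w],None,fx=k,fy=k,interpolation=cv2.INTER_CUBIC)
cv2.imwrite("pics/c1.png",np.vstack([crop(t,270,150,160,140,2.5*2)[:,:,:]])[:600*2:2, ::2] if 0 else crop(t,270,150,150,145,4))
cv2.imwrite("pics/c2.png",crop(t,420,170,110,125,4.5))
cv2.imwrite("pics/c3.png",crop(s,155,160,200,150,4))
E
```

```text
(no output)
```

View pics/c1.png

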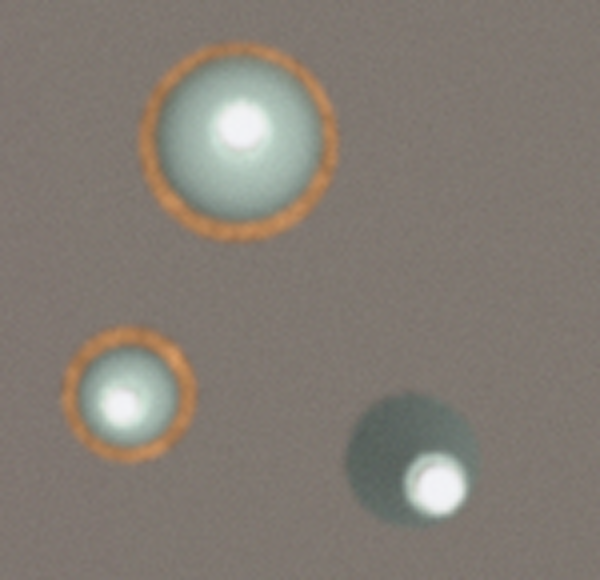

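View pics/c2.png

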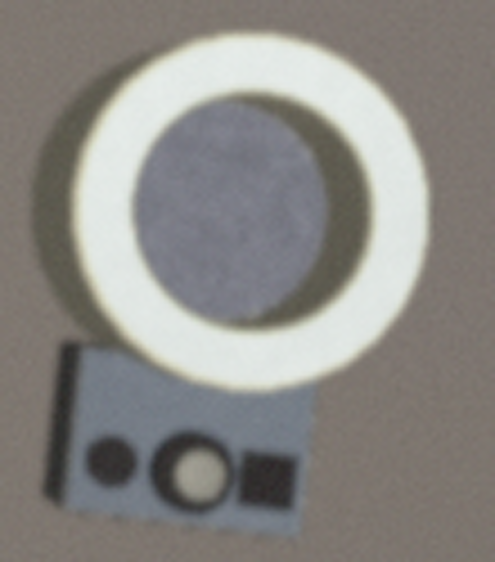

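View pics/c3.png

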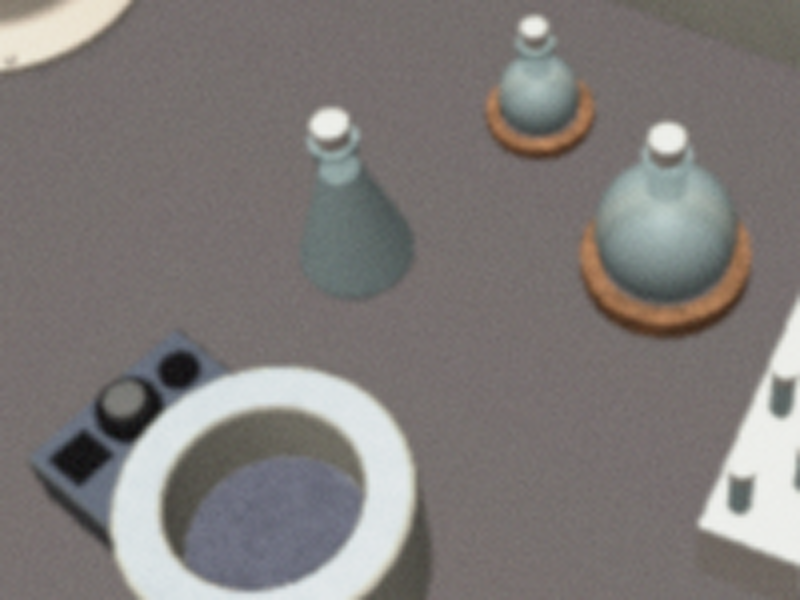

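The crops confirm it. The clear ball in the big cork ring has its stopper at top (330.5,181.5) and scene (322,194.5). The mantle rim centre is at top (475.8,217). Its button is at top (464.7,275.5) and scene (186,259).

```bash
cat > h.py <<'E'
import numpy as np
from scipy.spatial.transform import Rotation as R
C={"scene":([448.37712014,316.32758839,202.6399808],[0.99060487,-0.62442336,1.09341548],[-142.793623,-.0429448911,30.6763336]),
"top":([485.91531755,326.42608504,199.18772661],[0.54908946,0.03310285,1.22774661],[-178.13306934,-.32878446,-91.5524429])}
def ray(n,p):
    k,o,e=C[n]; d=R.from_euler("xyz",e,degrees=True).apply([(p[0]-k[1])/k[0],(p[1]-k[2])/k[0],1]); return np.array(o),d/np.linalg.norm(d)
def atz(n,p,z):
    o,d=ray(n,p); return o+d*(z-o[2])/d[2]
def tri(ps):
    A=0;b=0;L=[]
    for n,p in ps:
        o,d=ray(n,p);M=np.eye(3)-np.outer(d,d);A=A+M;b=b+M@o;L.append((o,M))
    x=np.linalg.solve(A,b);return x,[np.linalg.norm(M@(x-o)) for o,M in L]
E
python3 - <<'E'
from h import *
for nm,t,s,z in [("large",(330.5,181.5),(322,194.5),.155),("small",(300.5,251.2),(288.5,166.5),.108),("con",(379.2,271.5),(237.5,190.7),.153),("btn",(464.7,275.5),(186.2,259.2),.08),("mantle",(475.8,216.9),None,.115),("hot",(201,229),None,.098),("hbtn",(208,288),None,.07),("black",(476.5,122.5),None,.155),("rackL",(325,109),None,.0),("rackR",(409,123),None,.1)]:
    print(nm,atz("top",t,z).round(4), (atz("scene",s,z).round(4),*[np.round(v,4) for v in tri([("top",t),("scene",s)])]) if s else "")
E
```

```text
large [0.6228 0.0159 0.155 ] (array([0.6268, 0.0198, 0.155 ]), array([0.625 , 0.0175, 0.1561]), array([0.0028, 0.0028]))
small [0.4675 0.0885 0.108 ] (array([0.4712, 0.0923, 0.108 ]), array([0.4698, 0.0898, 0.1095]), array([0.0026, 0.0026]))
con [ 0.4214 -0.0859  0.153 ] (array([ 0.4243, -0.0835,  0.153 ]), array([ 0.423 , -0.0848,  0.1537]), array([0.0018, 0.0018]))
btn [ 0.3978 -0.2952  0.08  ] (array([ 0.4029, -0.2925,  0.08  ]), array([ 0.3999, -0.2936,  0.0793]), array([0.0027, 0.0027]))
mantle [ 0.5353 -0.3155  0.115 ] 
hot [0.5244 0.3182 0.098 ] 
hbtn [0.384  0.3113 0.07  ] 
black [ 0.7455 -0.3123  0.155 ] 
rackL [0.8184 0.0224 0.    ] 
rackR [ 0.7585 -0.172   0.1   ]
```

```bash
python3 -m handwheel '[[1,0,0,0.04,0],[1,0,0,0.08,0],[1,0.01,-0.01,0.11,0],[1,0.03,-0.03,0.11,0],[1,0.06,-0.06,0.11,0]]' 30; python3 -m handwheel '[[1,0.03,-0.03,0,0],[1,0.06,-0.06,0,0],[1,0.09,-0.09,0,0],[1,0.12,-0.12,0,0],[1,0.15,-0.15,0,0]]'
python3 -c "
from workcell import get_obs;o=get_obs();print(o['q'].round(1),o['tcp_rot'])"
```

```text
time: 0.6
ee_pos: [0.1937, 0.4737, 0.319]
tcp_rot: [-180.0, 0.0, 76.1]
wrist_force: [1.3, -0.3, -0.5]
opening: 0.012
time: 1.1
ee_pos: [0.3446, 0.3223, 0.3188]
tcp_rot: [-180.0, 0.0, 76.1]
wrist_force: [-0.1, 1.6, 0.6]
opening: -0.0003
[ 43.1  -1.6  15.8 107.5  -0.   57. ] [-1.79985374e+02  4.70147390e-02  7.60635287e+01]
```

```bash
python3 -m handwheel '[[1,0.03,-0.03,0,0],[1,0.06,-0.06,0,0],[1,0.09,-0.09,0,0],[1,0.12,-0.13,0,0],[1,0.15,-0.16,0,0]]'; python3 -m handwheel '[[1,0.03,-0.03,0,0],[1,0.06,-0.06,0,0],[1,0.09,-0.10,0,0],[1,0.12,-0.13,0,0],[1,0.13,-0.145,0,0]]'
```

```text
time: 1.6
ee_pos: [0.4955, 0.1601, 0.3187]
tcp_rot: [-180.0, 0.1, 76.0]
wrist_force: [0.4, 1.2, 0.0]
opening: 0.0003
time: 2.1
ee_pos: [0.6274, 0.0122, 0.3166]
tcp_rot: [-179.9, 0.1, 75.9]
wrist_force: [0.2, 0.4, -0.1]
opening: 0.0
```

```bash
python3 - <<'E'
from workcell import get_obs, viewer
import cv2
print(get_obs()['ee_pos'])
c=viewer.camera("wrist");cv2.imwrite("pics/w1.png",c["color"]);print(c["K"],c["origin"],c["orientation"])
E
```

```text
[0.62736051 0.01224915 0.31658692]
[[351.46524523   0.         315.69604651]
 [  0.         351.46524523 205.47633946]
 [  0.           0.           1.        ]] [0.56302487 0.02882046 0.48123418] [1.64719791e+02 1.29476222e-01 7.59148289e+01]
```

View pics/w1.png

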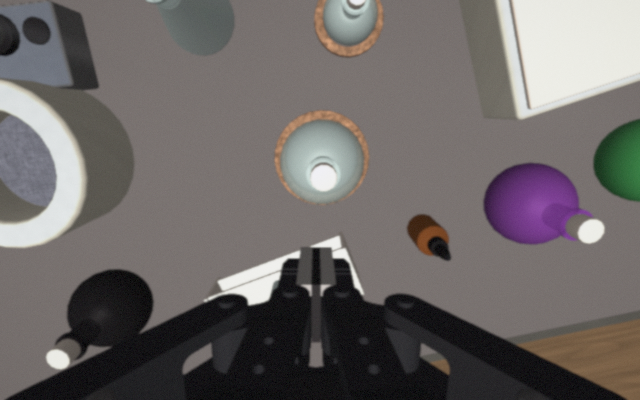

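The wrist view shows the clear flask in its cork ring with the stopper at (323,177). The purple and green look-alikes are to the right and the black one is lower left.

```bash
python3 - <<'E'
from h import *
C["wrist"]=([351.46524523,315.69604651,205.47633946],[0.56302487,0.02882046,0.48123418],[164.719791,.129476,75.9148289])
print(atz("wrist",(323,177),.155)); print(tri([("wrist",(323,177)),("top",(330.5,181.5)),("scene",(322,194.5))]))
E
python3 -m handwheel '[[1,-0.002,0.004,-0.03,0],[1,-0.002,0.004,-0.06,0],[1,-0.002,0.004,-0.08,0],[1,-0.002,0.004,-0.08,0],[1,-0.002,0.004,-0.08,0]]'
```

```text
[0.62400866 0.0198478  0.155     ]
(array([0.62453816, 0.01861574, 0.15444087]), [np.float64(0.0012839808780832462), np.float64(0.0032027621765349725), np.float64(0.002606534897616244)])
time: 2.65
ee_pos: [0.6254, 0.0154, 0.2368]
tcp_rot: [-179.8, 0.2, 75.9]
wrist_force: [-0.2, 0.3, 0.7]
opening: -0.0
```

```bash
python3 -m handwheel '[[1,-0.001,0.003,-0.02,0],[1,-0.001,0.003,-0.04,0],[1,-0.001,0.003,-0.054,0],[1,-0.001,0.003,-0.054,0],[1,-0.001,0.003,-0.054,0]]'
for i in 1 2 3 4; do python3 -m handwheel '[[1,0,0,0,0],[1,0,0,0,0],[1,0,0,0,0],[1,0,0,0,0],[1,0,0,0,0]]'; done
python3 - <<'E'
from workcell import viewer
import cv2,numpy as np
s=viewer.camera("scene")["color"];cv2.imwrite("pics/s1.png",cv2.resize(s[100:300,200:420],None,fx=3,fy=3))
E
```

```text
time: 3.15
ee_pos: [0.6247, 0.0185, 0.1845]
tcp_rot: [-179.9, 0.1, 75.9]
wrist_force: [0.6, 0.0, 0.1]
opening: -0.0002
time: 3.65
ee_pos: [0.6248, 0.0185, 0.1846]
tcp_rot: [-179.9, 0.1, 75.9]
wrist_force: [-0.4, -0.4, 0.5]
opening: -0.0
time: 4.15
ee_pos: [0.6248, 0.0185, 0.1846]
tcp_rot: [-179.9, 0.1, 75.9]
wrist_force: [-0.2, -0.4, 0.3]
opening: 0.0002
time: 4.65
ee_pos: [0.6248, 0.0185, 0.1846]
tcp_rot: [-179.9, 0.1, 75.9]
wrist_force: [0.0, -0.2, -0.4]
opening: 0.0002
time: 5.15
ee_pos: [0.6248, 0.0185, 0.1846]
tcp_rot: [-179.9, 0.1, 75.9]
wrist_force: [-0.4, 0.1, 0.9]
opening: -0.0001
```

View pics/s1.png

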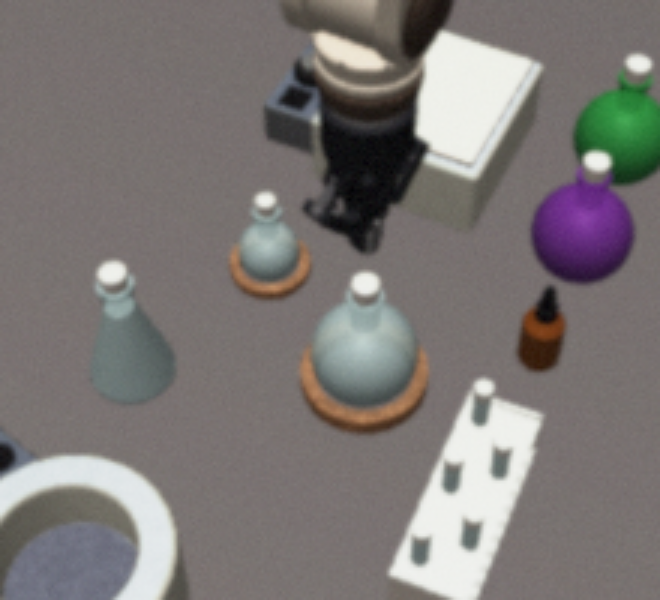

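The fingertips, at crop (366,248), sit straight above the large flask's stopper at (366,280) with a small gap. I held there for 2 s. Next I rise and go to the mantle.

```bash
python3 -m handwheel '[[1,0,0,0.03,0],[1,0,0,0.07,0],[1,0,0,0.11,0],[1,0,-0.02,0.12,0],[1,-0.01,-0.05,0.12,0]]'
python3 -m handwheel '[[1,-0.01,-0.04,0,0],[1,-0.02,-0.08,0,0],[1,-0.03,-0.12,0,0],[1,-0.04,-0.16,0,0],[1,-0.05,-0.2,0,0]]'
python3 -m handwheel '[[1,-0.01,-0.03,0,0],[1,-0.02,-0.06,0,0],[1,-0.027,-0.08,0,0],[1,-0.027,-0.08,0,0],[1,-0.027,-0.08,0,0]]'
```

```text
time: 5.7
ee_pos: [0.616, -0.0309, 0.3063]
tcp_rot: [179.9, 0.1, 76.0]
wrist_force: [0.4, -0.1, -1.2]
opening: -0.0001
time: 6.2
ee_pos: [0.5653, -0.2324, 0.3065]
tcp_rot: [179.9, 0.1, 76.0]
wrist_force: [-0.2, -0.7, -0.5]
opening: 0.0
time: 6.7
ee_pos: [0.5383, -0.3126, 0.3064]
tcp_rot: [179.9, 0.1, 76.0]
wrist_force: [0.2, -0.6, 0.8]
opening: -0.0001
```

```bash
python3 - <<'E'
from workcell import get_obs, viewer
import cv2
o=get_obs();print(o['ee_pos'],o['q'])
c=viewer.camera("wrist");cv2.imwrite("pics/w2.png",c["color"]);print(c["K"],c["origin"],c["orientation"])
E
```

```text
[ 0.5382504  -0.31259297  0.3064148 ] [-3.01290699e+01  1.97998285e+01  3.86935156e+01  1.08769638e+02
 -3.47637849e-02 -1.60791770e+01]
[[351.46524523   0.         315.69604651]
 [  0.         351.46524523 205.47633946]
 [  0.           0.           1.        ]] [ 0.47313077 -0.29605442  0.47079201] [1.64457861e+02 7.62329525e-02 7.59670790e+01]
```

View pics/w2.png

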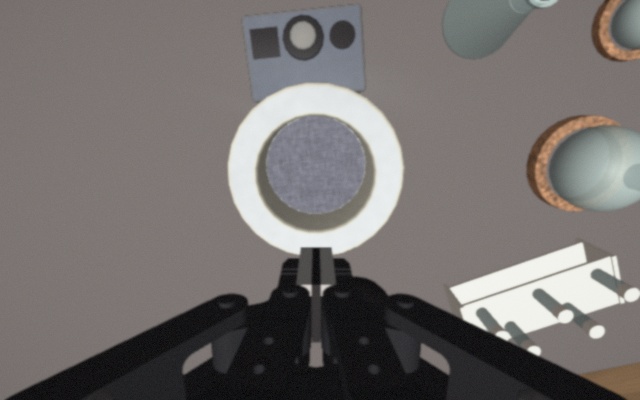

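The mantle rim centre is at (316,170) and its button at (302,36).

```bash
python3 - <<'E'
from h import *
C["wrist"]=([351.46524523,315.69604651,205.47633946],[0.47313077,-.29605442,.47079201],[164.457861,.0762329,75.967079])
print(atz("wrist",(316,170),.115),atz("wrist",(302,36),.079)); print(tri([("wrist",(302,36)),("top",(464.7,275.5)),("scene",(186.2,259.2))]),tri([("wrist",(316,170)),("top",(475.8,216.9))]))
E
python3 -m handwheel '[[1,0,-0.001,-0.03,0],[1,0,-0.001,-0.06,0],[1,0,-0.001,-0.09,0],[1,0,-0.001,-0.11,0],[1,0,-0.001,-0.11,0]]'
python3 -m handwheel '[[1,0,0,-0.02,0],[1,0,0,-0.04,0],[1,0,0,-0.054,0],[1,0,0,-0.054,0],[1,0,0,-0.054,0]]'
for i in 1 2 3 4; do python3 -m handwheel '[[1,0,0,0,0],[1,0,0,0,0],[1,0,0,0,0],[1,0,0,0,0],[1,0,0,0,0]]'; done
```

```text
[ 0.53257867 -0.31108047  0.115     ] [ 0.40121379 -0.29302055  0.079     ]
(array([ 0.40050483, -0.29340697,  0.07974566]), [np.float64(0.0009153618771092827), np.float64(0.003187230886002061), np.float64(0.0022845936570206012)]) (array([ 0.53350316, -0.31210298,  0.12137884]), [np.float64(0.002341961752846912), np.float64(0.002341961752846913)])
time: 7.25
ee_pos: [0.5379, -0.3112, 0.1936]
tcp_rot: [-179.9, -0.0, 76.1]
wrist_force: [-0.1, -0.2, 0.9]
opening: -0.0003
time: 7.75
ee_pos: [0.5383, -0.3111, 0.1408]
tcp_rot: [-179.9, 0.0, 76.1]
wrist_force: [-0.7, -0.1, -0.2]
opening: 0.0002
time: 8.25
ee_pos: [0.5383, -0.3111, 0.1409]
tcp_rot: [-179.9, 0.0, 76.1]
wrist_force: [0.2, 0.5, -0.1]
opening: 0.0002
time: 8.75
ee_pos: [0.5383, -0.3111, 0.1409]
tcp_rot: [-179.9, -0.0, 76.1]
wrist_force: [-0.0, -0.1, 0.3]
opening: -0.0001
time: 9.25
ee_pos: [0.5383, -0.3111, 0.1409]
tcp_rot: [-179.9, 0.0, 76.1]
wrist_force: [-0.6, -0.4, -0.5]
opening: -0.0002
time: 9.75
ee_pos: [0.5383, -0.3111, 0.1409]
tcp_rot: [-179.9, 0.0, 76.1]
wrist_force: [0.2, -0.1, 0.5]
opening: -0.0002
```

```bash
python3 -m handwheel '[[1,0,0,0,0],[1,0,0,0.03,0],[1,0,0,0.06,0],[1,-0.01,0,0.08,0],[1,-0.04,0.005,0.08,0]]'
python3 -m handwheel '[[1,-0.03,0.005,0,0],[1,-0.06,0.008,0,0],[1,-0.09,0.012,0,0],[1,-0.098,0.013,0,0],[1,-0.098,0.013,0,0]]'
python3 - <<'E'
from workcell import get_obs, viewer
import cv2,numpy as np
print(get_obs()['ee_pos'])
c=viewer.camera("wrist");s=viewer.camera("scene")["color"]
cv2.imwrite("pics/w3.png",np.vstack([cv2.resize(c["color"],(480,300)),cv2.resize(s[180:330,120:360],(480,300))]))
print(c["origin"],c["orientation"])
E
```

```text
time: 10.25
ee_pos: [0.5, -0.3068, 0.2231]
tcp_rot: [179.9, 0.1, 76.2]
wrist_force: [-0.8, -0.8, -0.3]
opening: -0.0001
time: 10.75
ee_pos: [0.4015, -0.2939, 0.2238]
tcp_rot: [179.8, 0.1, 76.1]
wrist_force: [-0.5, 1.0, 0.6]
opening: 0.0002
[ 0.40149605 -0.29388734  0.22384099]
[ 0.3360374  -0.2773793   0.38806256] [1.64347967e+02 1.04824742e-01 7.61303773e+01]
```

View pics/w3.png

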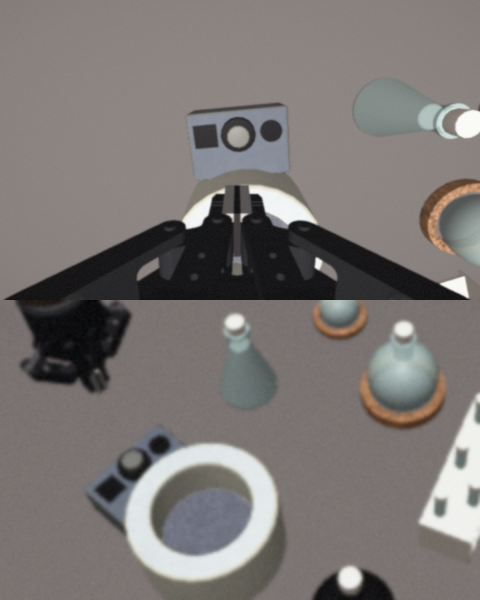

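The wrist view shows the button at about (317,183) in full-size pixels, in line with the fingers, and nothing is near them.

```bash
python3 - <<'E'
from h import *
C["wrist"]=([351.46524523,315.69604651,205.47633946],[0.3360374,-.2773793,.38806256],[164.347967,.104825,76.13038])
print(atz("wrist",(317.3,182.7),.079))
E
python3 -m handwheel '[[1,0,0,-0.03,0],[1,0,0,-0.06,0],[1,0,0,-0.09,0],[1,0,0,-0.115,0],[1,0,0,-0.125,0]]'
python3 -m handwheel '[[1,0,0,0,0]]'
```

```text
[ 0.39971896 -0.29220365  0.079     ]
time: 11.35
ee_pos: [0.4025, -0.2933, 0.0952]
tcp_rot: [-180.0, -0.0, 76.2]
wrist_force: [0.4, 0.2, -0.6]
opening: 0.0
time: 11.45
ee_pos: [0.4027, -0.2929, 0.0941]
tcp_rot: [-179.9, -0.1, 76.2]
wrist_force: [-0.1, -0.5, 0.7]
opening: 0.0003
```

```bash
python3 -m handwheel '[[1,-0.002,0,-0.005,0],[1,-0.002,0,-0.01,0],[1,-0.002,0,-0.014,0],[1,-0.002,0,-0.014,0]]'
python3 -m handwheel '[[1,0,0,-0.001,0],[1,0,0,-0.002,0],[1,0,0,-0.003,0],[1,0,0,-0.003,0]]'
```

```text
time: 11.85
ee_pos: [0.4007, -0.293, 0.08]
tcp_rot: [-179.9, -0.1, 76.2]
wrist_force: [-0.5, 0.7, 0.4]
opening: 0.0001
time: 12.25
ee_pos: [0.4006, -0.2929, 0.0769]
tcp_rot: [-179.9, -0.1, 76.2]
wrist_force: [0.3, 0.4, -0.6]
opening: 0.0
```

```bash
python3 -m handwheel '[[1,0,0,-0.001,0],[1,0,0,-0.002,0],[1,0,0,-0.003,0],[1,0,0,-0.003,0]]'
python3 -m handwheel '[[1,0,0,-0.001,0],[1,0,0,-0.002,0],[1,0,0,-0.002,0]]'
```

```text
time: 12.65
ee_pos: [0.4005, -0.2928, 0.0737]
tcp_rot: [-179.8, -0.1, 76.2]
wrist_force: [1.3, -0.4, 0.3]
opening: -0.0002
time: 12.95
ee_pos: [0.4005, -0.2928, 0.0715]
tcp_rot: [-179.8, -0.1, 76.2]
wrist_force: [0.6, 1.4, 0.8]
opening: 0.0001
```

```bash
python3 -m handwheel '[[1,0,0,-0.001,0],[1,0,0,-0.002,0],[1,0,0,-0.002,0]]'; python3 - <<'E'
from workcell import viewer
import cv2,numpy as np
c=viewer.camera("wrist")["color"];s=viewer.camera("scene")["color"]
cv2.imwrite("pics/w4.png",np.vstack([cv2.resize(c[180:360,200:440],(400,300)),cv2.resize(s[210:330,130:290],(400,300),interpolation=cv2.INTER_CUBIC)]))
E
```

```text
time: 13.25
ee_pos: [0.4004, -0.2928, 0.0694]
tcp_rot: [-179.8, -0.1, 76.2]
wrist_force: [-0.2, 0.2, 0.4]
opening: -0.0003
```

View pics/w4.png

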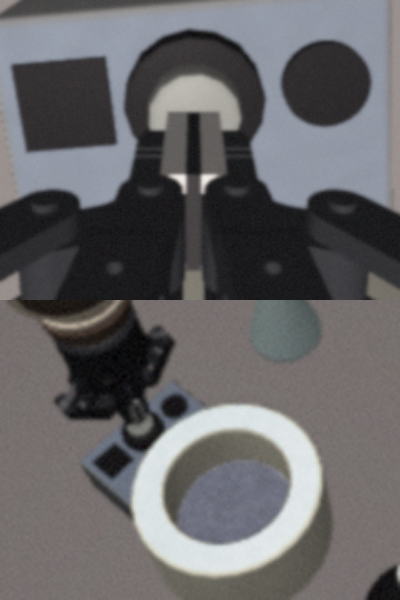

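The fingertips are over the button and just above or at it, but no force has built up yet. I'll continue down in small steps.

```bash
for i in 1 2 3; do python3 -m handwheel '[[1,0,0,-0.001,0],[1,0,0,-0.002,0],[1,0,0,-0.002,0]]'|grep -E "time|ee_pos|force";python3 -c "
from workcell import get_obs;o=get_obs();print(o['wrist_force'],o['joint_efforts'])"; done
```

```text
time: 13.65
ee_pos: [0.4004, -0.2928, 0.0674]
wrist_force: [-0.7, -0.5, -0.4]
[-0.71475265 -0.45025512 -0.43709409] [ 5.89934552e-04 -4.39229035e+01  4.67496407e+01 -1.08712097e-02
  4.08389296e-04 -3.72724358e-06]
time: 13.95
ee_pos: [0.4003, -0.2927, 0.0652]
wrist_force: [-0.2, -0.5, 0.1]
[-0.236433   -0.51915437  0.14347012] [ 1.94908894e-04 -4.39215195e+01  4.67009282e+01 -7.71704625e-03
  3.36129706e-04  1.65613017e-07]
time: 14.25
ee_pos: [0.4003, -0.2926, 0.063]
wrist_force: [-0.2, 0.6, -0.6]
[-0.23705734  0.55803003 -0.64145113] [-4.13163079e-04 -4.39366329e+01  4.66730440e+01 -5.20422196e-03
  3.02222179e-04 -2.90681442e-05]
```

```bash
python3 - <<'E'
from workcell import viewer
import cv2,numpy as np
c=viewer.camera("wrist")["color"];s=viewer.camera("scene")["color"]
cv2.imwrite("pics/w5.png",np.vstack([cv2.resize(c[180:360,200:440],(400,300)),cv2.resize(s[225:285,150:230],(400,300),interpolation=cv2.INTER_CUBIC)]))
E
```

```text
(no output)
```

View pics/w5.png

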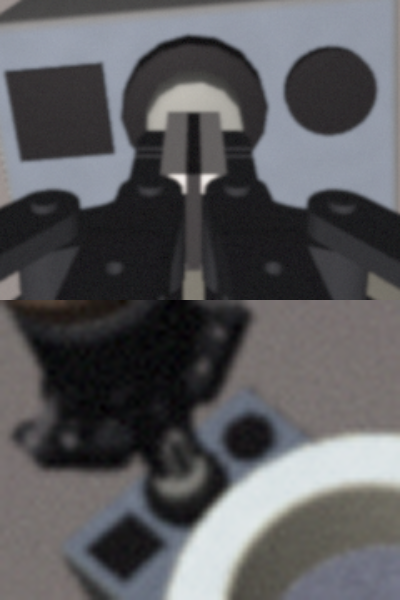

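```bash
python3 - <<'E'
from h import *
def proj(n,P):
    k,o,e=C[n]; v=R.from_euler("xyz",e,degrees=True).inv().apply(np.array(P)-o); return k[0]*v[0]/v[2]+k[1],k[0]*v[1]/v[2]+k[2],v[2]
print("flask tip obs (322,183):",proj("scene",(.6248,.0185,.1846)))
print(proj("scene",(.4003,-.2926,.063)),proj("scene",(.4003,-.2926,.079)))
from workcell import viewer
import cv2
for n in ("wrist","top"):
    c=viewer.camera(n); K=c["K"]; C[n+"2"]=([K[0,0],K[0,2],K[1,2]],c["origin"],c["orientation"])
    print(n,proj(n+"2",(.4003,-.2926,.063)),proj(n+"2",(.4003,-.2926,.078)))
    if n=="top": cv2.imwrite("pics/t5.png",cv2.resize(c["color"][170:330,400:560],(600,600)))
    else:cv2.imwrite("pics/w6.png",cv2.resize(c["color"][160:360,190:450],(780,600)))
E
```

```text
flask tip obs (322,183): (np.float64(321.1959695439672), np.float64(187.51798694414128), np.float64(1.1710626245308975))
(np.float64(186.9160396323882), np.float64(262.0678605194504), np.float64(1.175167982899728)) (np.float64(185.50195583791526), np.float64(258.9874575241434), np.float64(1.162424584536547))
wrist (np.float64(315.749063998936), np.float64(246.56634795683206), np.float64(0.17645396949016878)) (np.float64(315.8021703742471), np.float64(258.78649752693696), np.float64(0.16198064498063225))
top (np.float64(461.5291184905378), np.float64(273.5924251836997), np.float64(1.1614415470666162)) (np.float64(463.332304048591), np.float64(274.35827559389895), np.float64(1.1464497561175262))
```

View pics/w6.png

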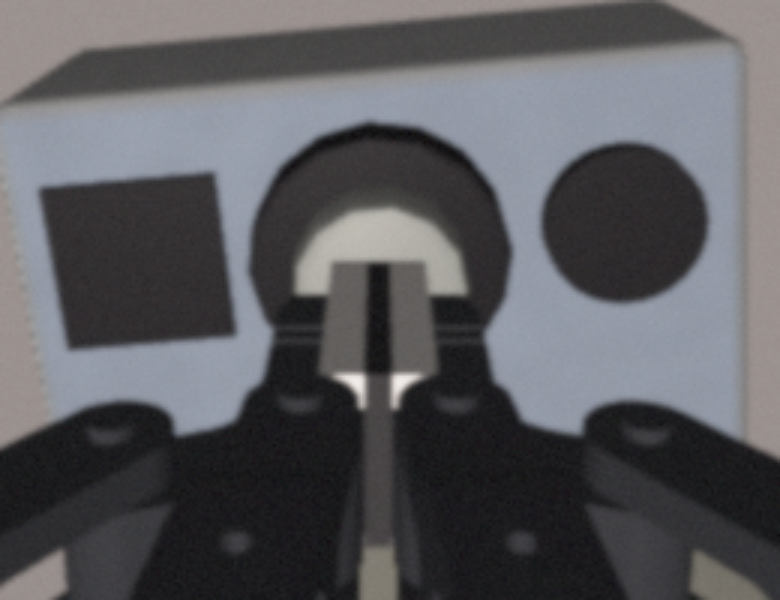

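View pics/t5.png

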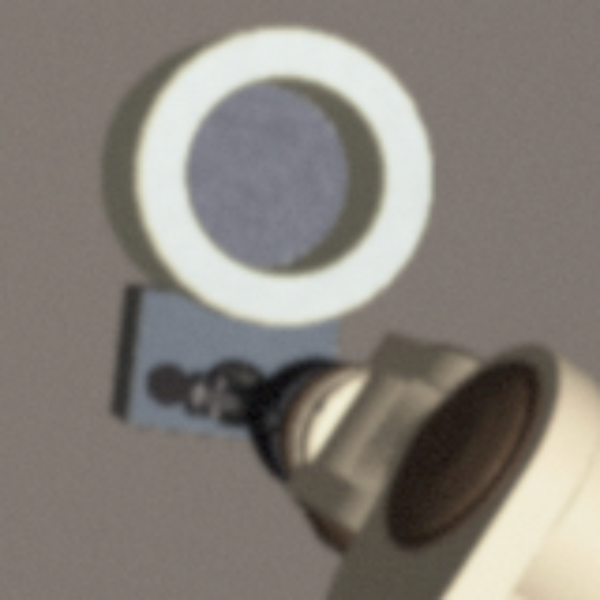

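By both wrist and scene views the visible finger ends sit higher than the nominal TCP, by very roughly 15 to 20 mm. So the button hasn't been reached yet. I'll keep going down and watch the force.

```bash
for i in 1 2; do python3 -m handwheel '[[1,0,0,-0.001,0],[1,0,0,-0.002,0],[1,0,0,-0.002,0]]'|grep -E "time|ee_pos|force"; done
```

```text
time: 14.75
ee_pos: [0.4003, -0.2926, 0.061]
wrist_force: [1.1, 0.4, -0.7]
time: 15.05
ee_pos: [0.4002, -0.2926, 0.0588]
wrist_force: [-0.1, -0.8, 0.7]
```

```bash
for i in 1 2; do python3 -m handwheel '[[1,0,0,-0.001,0],[1,0,0,-0.002,0],[1,0,0,-0.002,0]]'|grep -E "time|ee_pos|force"; done;  python3 - <<'E'
from workcell import viewer
import cv2
c=viewer.camera("wrist")
cv2.imwrite("pics/w7.png",cv2.resize(c["color"][160:360,190:450],(780,600)))
E
```

```text
time: 15.35
ee_pos: [0.4001, -0.2925, 0.0566]
wrist_force: [-0.3, 0.3, -0.1]
time: 15.65
ee_pos: [0.4002, -0.2926, 0.0547]
wrist_force: [-0.1, 0.7, 2.1]
```

View pics/w7.png

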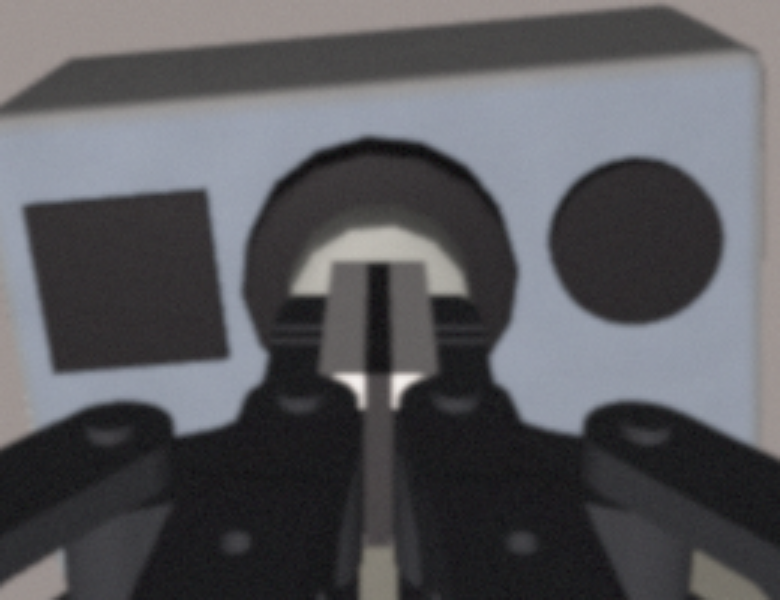

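First contact: 2 N at nominal z 0.0547, with the fingers on the button. I'll press through its 6 mm travel.

```bash
for i in 1 2 3; do python3 -m handwheel '[[1,0,0,-0.001,0],[1,0,0,-0.002,0],[1,0,0,-0.002,0]]'|grep -E "time|ee_pos|force"; done
```

```text
time: 16.0
ee_pos: [0.4002, -0.2926, 0.0527]
wrist_force: [-1.0, -0.1, 3.0]
time: 16.3
ee_pos: [0.4002, -0.2926, 0.0507]
wrist_force: [-1.6, 2.0, 4.0]
time: 16.6
ee_pos: [0.4002, -0.2926, 0.0493]
wrist_force: [-2.9, 1.6, 9.3]
```

```bash
python3 -m handwheel '[[1,0,0,-0.001,0],[1,0,0,-0.001,0],[1,0,0,-0.001,0]]'
python3 - <<'E'
from workcell import viewer
import cv2
cv2.imwrite("pics/s8.png",cv2.resize(viewer.camera("scene")["color"][225:285,150:230],(800,600),interpolation=cv2.INTER_CUBIC))
E
```

```text
time: 16.9
ee_pos: [0.4002, -0.2926, 0.0492]
tcp_rot: [-179.8, -0.1, 76.2]
wrist_force: [-3.2, 2.5, 12.9]
opening: 0.0003
```

View pics/s8.png

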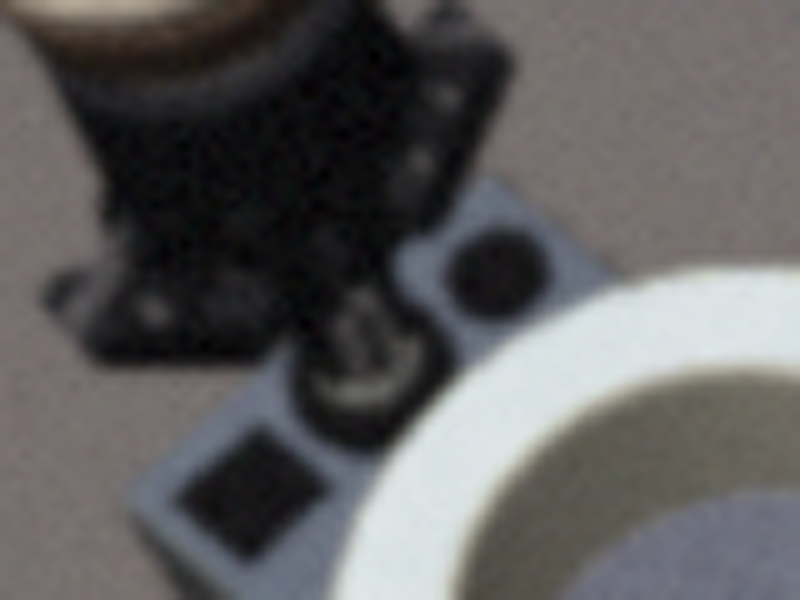

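The fingers are on the button, against its stop. The force ran 2, 3, 4, 9, then 13 N, with no further travel at about 6 mm. Now I retract straight up.

```bash
python3 -m handwheel '[[1,0,0,0.01,0],[1,0,0,0.03,0],[1,0,0,0.06,0],[1,0,0,0.1,0],[1,0,0,0.14,0]]'; python3 -m handwheel '[[1,0,0,0.04,0],[1,0,0,0.08,0],[1,0,0,0.11,0],[1,0,0,0.11,0],[1,0,0,0.11,0]]'
python3 -m handwheel '[[1,0,0,0,0],[1,0,0,0,0],[1,0,0,0,0],[1,0,0,0,0],[1,0,0,0,0]]'
python3 - <<'E'
from workcell import viewer
import cv2
cv2.imwrite("pics/s9.png",viewer.camera("scene")["color"]);cv2.imwrite("pics/w9.png",viewer.camera("wrist")["color"])
a=cv2.imread("pics/scene0.png");b=cv2.imread("pics/s9.png")
d=cv2.absdiff(cv2.GaussianBlur(a,(5,5),0),cv2.GaussianBlur(b,(5,5),0)).max(2)
for n,(x,y) in dict(large=(321,215),small=(289,182),con=(241,210),drop=(381,210),rack=(356,270),btn=(186,260)).items(): print(n,d[y-25:y+25,x-18:x+18].max())
E
```

```text
time: 17.45
ee_pos: [0.3999, -0.2924, 0.1903]
tcp_rot: [-179.8, -0.1, 76.2]
wrist_force: [0.7, -0.1, 0.1]
opening: 0.0004
time: 17.95
ee_pos: [0.4002, -0.2926, 0.3004]
tcp_rot: [-179.8, -0.1, 76.2]
wrist_force: [-0.5, -0.0, -0.7]
opening: -0.0004
time: 18.45
ee_pos: [0.4001, -0.2926, 0.3002]
tcp_rot: [-179.8, -0.1, 76.2]
wrist_force: [0.1, -0.1, 0.5]
opening: 0.0001
large 8
small 9
con 7
drop 7
rack 8
btn 8
```

View pics/s9.png

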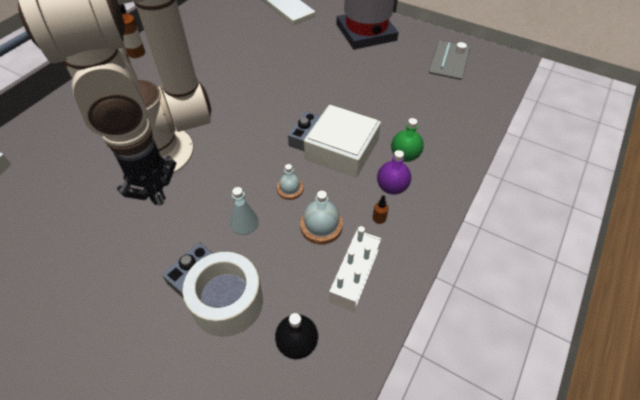

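The arm is clear, 0.30 m up. Every flask, the dropper, the rack and the button match the first picture to within noise. Handing in.

```bash
python3 -c "
from workcell import job_done
print(job_done())"
```

```text
the job is handed in; nothing more can be done
None
```

I ran the whole sequence and handed it in at about 18.5 s of the 56 s allowed. One thing is off: the fingertips pointed higher above both targets than you asked.

- **Large round flask:** I held over its stopper for about 2 s, about 1–2 mm off its measured centre. Nothing in the force readings suggested contact.
- **Mantle bowl:** I held over its middle for 2 s, about 5 mm off centre.
- **Start button:** I pressed it to its stop. The force rose from 2 to 13 N over about 6 mm of travel, then the button moved no further. I then drew straight up to 0.30 m.

**Last checks:** the scene picture after the press matches the first one to within noise for the three flasks, dropper bottle, tube rack and mantle button. The hotplate's button was never approached. The wrist force was about zero.

**Pointing height:** the button first resisted about 23 mm lower than the camera-measured height of its top. The camera views also showed the finger ends sitting above the reported tool tip. So the real fingertips were probably about 5 cm above the stopper and the rim, not the 2–3 cm planned. By either reading, the grasp point stays inside the judged ranges: about 48–72 mm above the stopper (limit 80) and 45–68 mm above the rim (limit 85). I noticed this only at the button and did not repeat the pointing.

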